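Nest the marker cup and hold the inspection mirror on it

ROBOT

A 6-joint arm with a two-finger parallel gripper is mounted at the origin on a cart in front of the work surface, level with it; the furniture and walls round the work are solid. World frame = base frame: x ahead of the robot, y to its left, z up, the work surface at z = 0. Lengths are in m, angles in rad, forces in N, time in s.
With the tool pointing down it reaches from about 0.35 to 0.85 m from the base axis. Payload 8.1 kg.
Tool frame: the origin (TCP) lies at the very end of the fingers, on their centre line; the grasp point (between the pads) lies grasp_offset behind it (grasp_offset is the distance from the TCP to the grasp point, in m); z points along the fingers, y is the line along which they close (so a half turn about z gives the same grasp; the last joint's range is limited). The gripper opens to 93 mm and grips with 3 to 60 N. Pads are 15 mm wide; open, the fingers measure 128 mm over their backs; the gripper's body (75 mm by 188 mm) begins 65 mm behind the grasp point.
Start: joints at [1.126, 0.13, 1.488, -0, 1.523, -0.085], TCP at [0.211, 0.562, 0.219] pointing down, gripper open.
Joint ranges: [-2.96, 2.96], [-0.89, 2.26], [0.02, 2.5], [-1.34, 4.48], [0, 2.73], [-2.66, 2.66]. Speed limits (rad/s): [2.39, 2.39, 2.79, 3.14, 3.14, 3.14].

INTERFACE

Orientations are given as a unit quaternion [x, y, z, w].
In Python, from station import * gives the robot as it stands.
- The arm moves only by the tool move_arm, never from a script. Its argument "rows" is a list of rows, each a list of 4 numbers: the shift along the world's x, y, z each as a share of 100 mm, from -1 to 1, then the turn about the world's z as a share of 2 rad, from -1 to 1. In form: [[dx, dy, dz, twist], ...]. A call has 1 to 10 rows; each row is the pose to reach, as a shift and turn from the pose commanded when the call began; what a row does not reach only later rows make up. A row lasts 1/8 s, in which the tool goes at most 62.5 mm and 10.7 degrees, less where a joint would pass 70% of its speed; a pose out of reach is approached as far as the arm can. A call with a number of a shift or a turn outside -1 to 1 is refused whole. A call with a gripper value outside its range is refused whole. "hand" is the opening, from -1 (shut) to 1 (fully open), so that 0 is half open, set as the call begins (left out, the last holds). The fingers move at their own pace and stop on an object; the grip force is fixed at half the most. Time passes only in rows, so rows that repeat a pose let the fingers close. It gives the time, the measured TCP pose, the force, the opening and the grip force at its end, in the units of the state.
- observe(): the state, without advancing time (a new reading comes with each control period).
- get_image(name): name is "scene" or "top"; returns a dict with "frame" (420x560x3 uint8, blue, green, red), "intrinsics" (3x3 intrinsics, pixels), "k1" (the pictures are not rectified: a ray, as slopes to the right and down, at radius r is drawn at 1 + k1 r^2 times it, then the intrinsics apply), "view" (4x4, takes a point from world to camera coordinates). Camera axes: x right, y down, z forward; pixel columns grow to the right and rows downward; lengths in m; the calibration is good to about 2 mm. A picture is of the moment at which its call begins. There is no depth.
- job_done(): hands the job in; it is judged then, once.
The state is a dict: "t": time; "joint_positions": joint angles; "joint_velocities": joint speeds; "effort": joint torques, N m; "ee_pos": TCP position; "tool_rot": TCP orientation; "ft_force": force on the tool from outside, world axes, zero at the start; "moment": the same for the moment, N m; "grip_width": finger opening in m; "finger_force": force on a finger pad.
Only numpy, scipy, OpenCV 4.12 (cv2) and the standard library are available. Lean on these libraries where they do the work, as an engineer would, in place of code of your own. Each camera call takes 0.05 s, during which the arm holds its last target. There are 200 camera calls.

TASK

Nest the orange-collared cup fully home inside the grey-collared cup where that one stands, lowering it in rather than dropping it, and let go. Then take the yellow post on the mirror's lever and swing the sprung mirror until the blue bench camera, looking into the mirror, sees the orange collar in the middle of its view: the red pointer under the mirror shows where the camera looks by way of the mirror. Finish while still holding the mirror steady at that angle, and leave the other things where they are.

Things in the scene. Friction and masses are not known exactly. Their poses are not given: they have to be found in the camera images.
- cup_orange_mid (a point): Middle (on the axis, 30 mm above the underside) of the loose marker cup. White tapered cup 60 mm tall, 28 mm wide at the foot, 48 mm at 40 mm up, then a straight orange collar 55 mm in diameter from 42 mm up to the rim (grip it from above round the collar). Mouth 49 mm inside, inner floor 25 mm above the underside. z up. 40 to 70 g. Stands right or left of the mirror station.
- cup_grey_mid (a point): Middle (on the axis, 30 mm above the underside) of the loose cup with the grey collar, same shape and size, on the worktop in front of the mirror. z up. 150 g. When nested, the orange cup's foot rests on this cup's inner floor: its middle is then 25 mm above this cup's middle, and its orange collar spans 67 to 85 mm above the worktop.
- mirror_post (a point): Grip point on the yellow upright post, 12 mm in diameter, at the end of the mirror's lever, behind the mirror; 89 mm above the worktop. The post is free from 52 mm up to its top at 107 mm. It circles the mirror's upright pivot at 90 mm radius; it is round and can turn within the grip.
- mirror: Round upright mirror, 60 mm in diameter, centre 77 mm above the worktop. Origin on its upright pivot, 44 mm up; x = normal out of the shiny face, z up; the lever runs 90 mm along -x to the post. From its rest stop it turns clockwise seen from above, up to 1.05 rad (0.2 to 0.8 needed); a spring (0.3 N at the post at rest, 0.9 N at 0.65 rad) returns it when released.
- sight_pointer: Red pointer, 80 mm long, just under the mirror, geared to turn the same way as the mirror and exactly twice as far. Origin on the pivot axis, 37 mm above the worktop; x runs level along the pointer and is the camera's reflected line of sight, so it must point at the axis of the nested cups. z up.
- station: Fixed stand of mirror and camera. Origin on the pivot axis at worktop level, z up, x roughly away from the robot. Round foot 68 mm in diameter, and a flat bar to the small blue camera 130 mm from the pivot, 105 degrees counter-clockwise from x; its lens looks level at the mirror, 77 mm above the worktop; camera top 95 mm, mirror top 107 mm.
- beaker: Small glass beaker, 48x52x60 mm, origin at the underside; a bystander, may stand on either side.
- tip_box: Green box of pipette tips, 89x122x67 mm, at the back left; a bystander.
- timer: Small white bench timer, 22x66x58 mm, at the right; a bystander.
- plate: White well plate, 85x128x14 mm, lying near the front edge; a bystander.

How it is judged:
By the outcome, as a careful person would: the job done as asked, in the order asked, and still so for the second after the job is handed in, while the arm keeps its last pose, push and grip.
It also fails if it takes over 48 s, if anything falls off the work surface, if the arm or the gripper's body presses on something with over 40 N, if the wrist force passes 120 N, or if a joint passes its speed limit or range.

## Working session

There is one attempt and no reset: what is moved stays moved. The work goes in short steps, Python scripts to look and compute and a tool call to move; the robot and the scene stay as the last step left them, time stands still between calls to the robot, and variables do not carry over. Pictures are saved under pics/ and viewed, at most 10 in all, crops included, and the job is handed in when it is done.

Besides the shell and the picture viewer there is one more tool, called after "Request:" as name([rows], argument=value, ...), one row to a line, values as JSON. move_arm: Moves the arm, as the interface text tells. Its arguments: {"type":"object","properties":{"rows":{"type":"array"},"hand":{"type":"number"}},"required":["rows"]}

```bash
mkdir -p pics; ls
python3 - <<'E'
from station import *
import cv2,numpy as np
np.set_printoptions(precision=4,suppress=True)
o=observe(); print(o)
for n in ("scene","top"):
    g=get_image(n); cv2.imwrite(f"pics/{n}0.png",g["frame"]); print(n,g["intrinsics"],g["k1"],g["view"])
E
```

```text
pics
{'t': 0.0, 'joint_positions': array([ 1.1256,  0.1311,  1.4893,  0.    ,  1.523 , -0.0854]), 'joint_velocities': array([ 0.0026, -0.0008, -0.0017, -0.0018, -0.002 , -0.0016]), 'effort': array([  0.0036, -55.9841, -49.1769,   0.0774,   0.0353,  -0.0002]), 'ee_pos': array([0.211 , 0.5611, 0.2176]), 'tool_rot': array([ 0.1789,  0.9839, -0.0009, -0.0003]), 'ft_force': array([-0.0001, -0.4688, -0.1763]), 'moment': array([-0.0435,  0.0123,  0.0085]), 'finger_force': 0.0, 'grip_width': 0.09305291913857021}
scene [[477.939    0.     279.1656]
 [  0.     477.939  208.6189]
 [  0.       0.       1.    ]] -0.08461562618080061 [[ 0.7822 -0.623   0.0016 -0.4116]
 [-0.4648 -0.5853 -0.6643  0.3326]
 [ 0.4148  0.5189 -0.7474  1.178 ]
 [ 0.      0.      0.      1.    ]]
top [[472.2955   0.     271.5779]
 [  0.     472.2955 205.5607]
 [  0.       0.       1.    ]] -0.002208825216283107 [[-0.0251 -0.9997  0.0055  0.0495]
 [-0.9937  0.0243 -0.1097  0.5466]
 [ 0.1096 -0.0082 -0.9939  1.3567]
 [ 0.      0.      0.      1.    ]]
```

View pics/scene0.png

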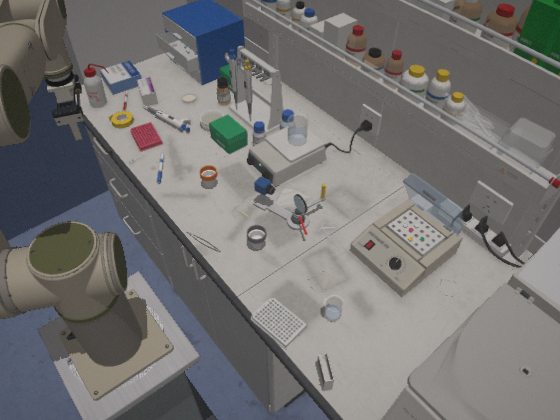

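View pics/top0.png

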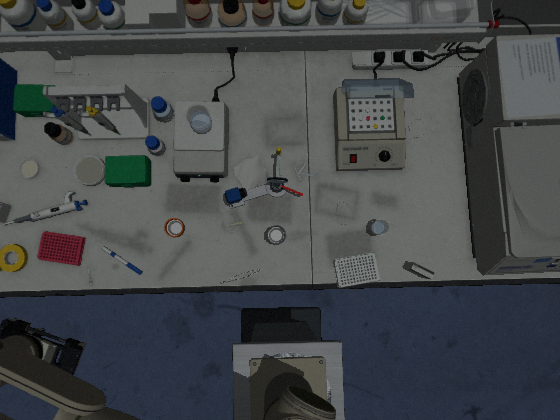

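The top view shows the orange cup at (174,228), the grey cup at (275,235), the pivot at (277,186), the post at (278,150) and the blue camera at (235,195). In the scene view the orange cup is at (208,175), the grey at (257,236) and the post at (323,190).

```bash
cat > h.py <<'E'
from station import *
import cv2,numpy as np
np.set_printoptions(precision=4,suppress=True)
def ray(g,uv):
    K,k=g["intrinsics"],g["k1"]; d=cv2.undistortPoints(np.array([[uv]],float),K,np.array([k,0,0,0,0.]))[0,0]
    R,t=g["view"][:3,:3],g["view"][:3,3]
    v=R.T@np.array([d[0],d[1],1]); return -R.T@t, v/np.linalg.norm(v)
def plane(g,uv,z):
    c,v=ray(g,uv); return c+v*(z-c[2])/v[2]
def tri(g1,u1,g2,u2):
    c1,v1=ray(g1,u1);c2,v2=ray(g2,u2)
    A=np.c_[v1,-v2]; s=np.linalg.lstsq(A,c2-c1,rcond=None)[0]
    p,q=c1+v1*s[0],c2+v2*s[1]; return (p+q)/2,np.linalg.norm(p-q)
def proj(g,p):
    c=g["view"][:3,:3]@np.array(p)+g["view"][:3,3]; return cv2.projectPoints(c.reshape(1,1,3),np.zeros(3),np.zeros(3),g["intrinsics"],np.array([g["k1"],0,0,0,0.]))[0].ravel()
def blobs(g,box,lo,hi,n=4):
    x0,y0,x1,y1=box; h=cv2.cvtColor(g["frame"][y0:y1,x0:x1],cv2.COLOR_BGR2HSV)
    m=cv2.inRange(h,np.array(lo),np.array(hi)); _,L,S,C=cv2.connectedComponentsWithStats(m)
    o=[]
    for i in range(1,len(S)):
        if S[i,4]>=n:
            ys,xs=np.nonzero(L==i); hull=cv2.convexHull(np.c_[xs,ys].astype(np.float32))
            M=cv2.moments(hull); hc=np.array([M['m10'],M['m01']])/max(M['m00'],1e-9)+[x0,y0]
            o.append((int(S[i,4]),C[i]+[x0,y0],hc,S[i,:4]+[x0,y0,0,0]))
    return sorted(o,key=lambda a:-a[0])
E
python3 - <<'E'
from h import *
s,t=get_image("scene"),get_image("top")
for nm,bs,bt,lo,hi in (("orange",(190,155,230,195),(155,210,195,250),(3,120,60),(18,255,255)),
  ("yellow",(310,175,335,205),(265,140,292,165),(20,110,60),(35,255,255)),
  ("red",(285,205,320,245),(265,175,310,205),(0,130,60),(8,255,255)),
  ("blue",(250,170,280,200),(220,180,250,210),(100,120,30),(125,255,255))):
  for g,b in ((s,bs),(t,bt)):
    for x in blobs(g,b,lo,hi)[:2]: print(nm,x)
out=[]
for g,b in ((s,(150,140,350,260)),(t,(150,135,350,255))):
    out.append(cv2.resize(g["frame"][b[1]:b[3],b[0]:b[2]],None,fx=3.9 if 0 else 4,fy=4,interpolation=cv2.INTER_CUBIC)[:, :])
cv2.imwrite("pics/c1.png",out[0]);cv2.imwrite("pics/c2.png",out[1])
E
```

```text
orange (140, array([208.0643, 172.6643]), array([207.9983, 172.6374]), array([200, 165,  17,  16]))
orange (88, array([172.7386, 226.8068]), array([173.6273, 227.0448]), array([164, 218,  20,  19]))
yellow (43, array([322.8372, 190.4884]), array([322.8444, 190.5244]), array([321, 184,   5,  15]))
yellow (18, array([278.6111, 149.0556]), array([278.5797, 149.1159]), array([277, 147,   4,   6]))
red (33, array([302.2121, 224.0909]), array([302.3567, 224.3801]), array([299, 216,   8,  18]))
red (49, array([291.6531, 189.9796]), array([291.9058, 190.0725]), array([281, 185,  22,  11]))
blue (105, array([262.3238, 182.1714]), array([262.3474, 182.1684]), array([255, 177,  16,  11]))
blue (181, array([232.8674, 195.    ]), array([232.9038, 195.1829]), array([225, 188,  17,  16]))
```

View pics/c1.png

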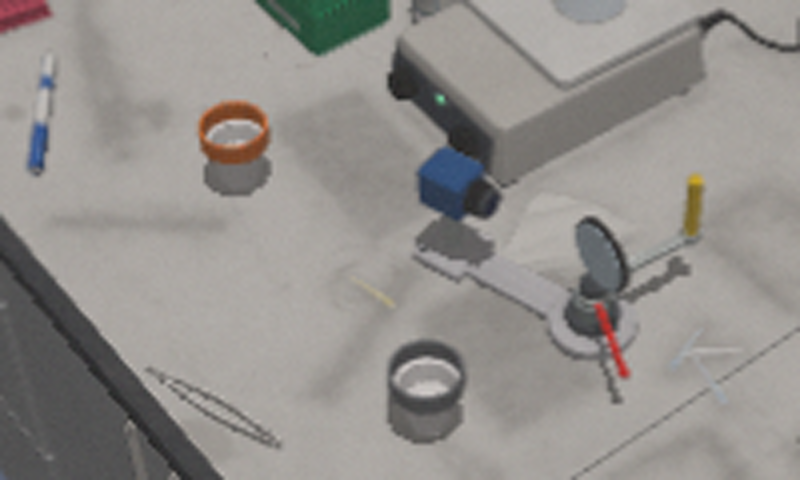

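View pics/c2.png

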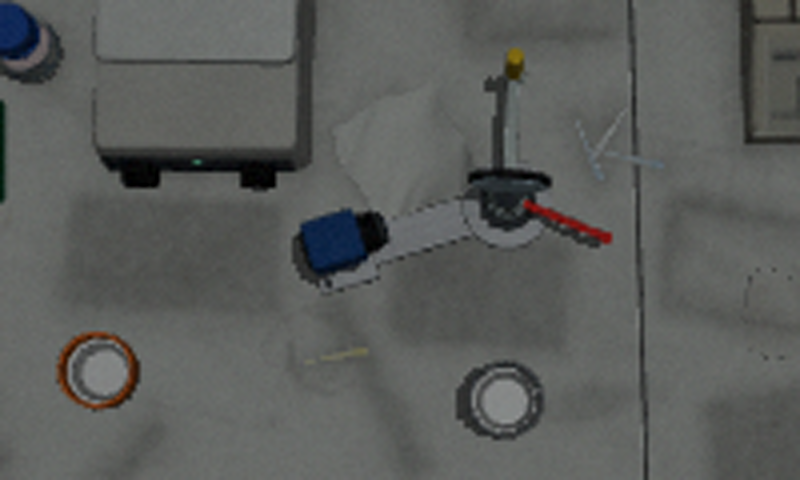

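Crop 1 (scene) shows the orange collar's rim, the grey collar's hull centred near scene (256.8,234), the pivot under the mirror and the post. In crop 2 (top) the grey ring's centre is about (276,235), the orange ring's (174.2,227.5), and the pointer runs from the pivot to about (302,194.5).

Run:
```python
from h import *
s,t=get_image("scene"),get_image("top")
print("orange",tri(s,(208,172.6),t,(173.7,227.1)), plane(t,(173.7,227.1),.057),plane(s,(208,172.6),.051))
# grey: dark collar
for g,b,nm in ((s,(240,218,275,255),"s"),(t,(258,218,294,254),"t")):
    V=g["frame"][b[1]:b[3],b[0]:b[2]].max(2)
    for th in (50,65,80,95):
        m=(V<th).astype(np.uint8); n,L,S,C=cv2.connectedComponentsWithStats(m)
        i=1+S[1:,4].argmax() if n>1 else 0; print(nm,th,S[i]+[b[0],b[1],0,0,0],C[i]+b[:2])
gs,gt=(256.5,233.7),(276,235)
print("grey",tri(s,gs,t,gt),plane(t,gt,.057),plane(s,gs,.051))
print("post",tri(s,(322.8,190.5),t,(278.6,149.5)),"top",tri(s,(323.3,184.5),t,(278.5,147.8)),plane(t,(278.5,148),.107))
tip=tri(s,(306,233),t,(301.8,194)); print("ptr tip",tip,plane(t,(301.8,194.),.037))
print("ptr near",tri(s,(299.7,217),t,(281.8,186.3)))
ft=(151+510)/1
print("foot top z0", plane(t,(276.3,187.5),0.005), "scene", plane(s,(298,221),.005))
o=observe();print(o["t"])
```

```text
orange (array([0.4909, 0.3191, 0.0478]), np.float64(0.0015069282571995178)) [0.4896 0.3176 0.057 ] [0.49   0.3157 0.051 ]
s 50 [ 240  218   35   37 1295] [257. 236.]
s 65 [ 240  218   35   37 1295] [257. 236.]
s 80 [248 237  17   6  50] [255.84 240.2 ]
s 95 [247 235  19   9  72] [256.2639 240.125 ]
t 50 [265 237  10   8  20] [268.3  240.45]
t 65 [264 225  22  20 134] [273.5373 235.0597]
t 80 [264 225  22  20 182] [274.544  234.2527]
t 95 [264 225  23  20 224] [274.6741 234.375 ]
grey (array([0.4617, 0.0246, 0.0492]), np.float64(0.0036931106872996355)) [0.4598 0.0256 0.057 ] [0.4625 0.0225 0.051 ]
post (array([0.7028, 0.0126, 0.079 ]), np.float64(0.0018574874302817526)) top (array([0.7023, 0.0132, 0.1041]), np.float64(0.00089147685927017)) [0.7014 0.013  0.107 ]
ptr tip (array([ 0.5796, -0.0539,  0.0377]), np.float64(0.0021416931331929372)) [ 0.5788 -0.0534  0.037 ]
ptr near (array([0.6043, 0.0038, 0.0371]), np.float64(0.002993375735406712))
foot top z0 [0.6046 0.0202 0.005 ] scene [0.6101 0.0145 0.005 ]
0.3
```

Heights check out: collar mid about 0.048–0.049, post top 0.104, pointer 0.037. Orange is at (0.490,0.317), grey at (0.461,0.024) and the post at (0.7025,0.013). The pivot is near (0.611,0.018). I need about 0.6 rad of mirror turn, which is inside the stated range. Moving now.

```bash
python3 -c "
import station;print(station.grasp_offset)"
```

```text
0.0188
```

Request:
move_arm([
  [0.4,-0.35,0,0],
  [0.8,-0.7,0,0],
  [1,-0.85,0,0],
  [1,-0.85,0,0],
], hand=1)

```text
t: 0.8
ee_pos: [0.3126, 0.4755, 0.2187]
tool_rot: [0.18, 0.984, -0.0, 0.0]
ft_force: [0.8, 1.5, 0.0]
grip_width: 0.0929
finger_force: 0.0
```

Request:
move_arm([
  [0.4,-0.35,0,0],
  [0.8,-0.7,0,0],
  [1,-0.85,0,0],
  [1,-0.85,0,0],
])

```text
t: 1.3
ee_pos: [0.4118, 0.3913, 0.2185]
tool_rot: [0.18, 0.984, 0.0, -0.0]
ft_force: [-0.8, 0.5, 0.6]
grip_width: 0.0929
finger_force: 0.0
```

Request:
move_arm([
  [0.4,-0.35,-0.2,0],
  [0.79,-0.74,-0.5,0],
  [0.79,-0.74,-0.9,0],
  [0.79,-0.74,-1,0],
  [0.79,-0.74,-1,0],
])

```text
t: 1.92
ee_pos: [0.489, 0.3188, 0.1185]
tool_rot: [0.178, 0.984, -0.0, -0.001]
ft_force: [-0.4, 0.1, -0.5]
grip_width: 0.0931
finger_force: 0.0
```

Request:
move_arm([
  [0,-0.01,-0.3,0],
  [0,-0.01,-0.6,0],
  [0,-0.01,-0.74,0],
  [0,-0.01,-0.74,0],
  [0,-0.01,-0.74,0],
])

```text
t: 2.55
ee_pos: [0.4913, 0.3175, 0.0465]
tool_rot: [0.179, 0.984, 0.001, 0.001]
ft_force: [-0.0, 0.1, -0.5]
grip_width: 0.093
finger_force: 0.0
```

Request:
move_arm([
  [0,0,0,0],
  [0,0,0,0],
  [0,0,0,0],
  [0,0,0,0],
  [0,0,0,0],
  [0,0,0,0],
], hand=-0.2)

```text
t: 3.3
ee_pos: [0.4902, 0.3166, 0.0446]
tool_rot: [0.179, 0.984, -0.0, -0.0]
ft_force: [0.1, -0.0, 0.3]
grip_width: 0.0536
finger_force: 29.9
```

Request:
move_arm([
  [0,0,0.15,0],
  [0,0,0.5,0],
  [0,0,0.9,0],
  [0,0,1,0],
  [0,0,1,0],
])

```text
t: 3.92
ee_pos: [0.4907, 0.3169, 0.1455]
tool_rot: [0.179, 0.984, 0.001, 0.001]
ft_force: [-0.0, 0.1, -1.1]
grip_width: 0.0531
finger_force: 29.9
```

Request:
move_arm([
  [-0.03,-0.2,0,0],
  [-0.06,-0.6,0,0],
  [-0.1,-1,0,0],
  [-0.1,-1,0,0],
])

```text
t: 4.42
ee_pos: [0.4788, 0.214, 0.1423]
tool_rot: [0.18, 0.984, -0.001, -0.002]
ft_force: [-0.3, -0.4, -1.0]
grip_width: 0.0532
finger_force: 29.9
```

Request:
move_arm([
  [-0.03,-0.3,0,0],
  [-0.06,-0.7,0,0],
  [-0.1,-1,0,0],
  [-0.1,-1,0,0],
])

```text
t: 4.92
ee_pos: [0.4694, 0.1156, 0.1432]
tool_rot: [0.18, 0.984, -0.0, -0.001]
ft_force: [0.2, 0.0, 0.1]
grip_width: 0.0535
finger_force: 29.9
```

Run:
```python
from h import *
o=observe();print(o["ee_pos"],o["grip_width"],o["ft_force"])
s,t=get_image("scene"),get_image("top")
p=o["ee_pos"]
us,ut=proj(s,p),proj(t,p);print(us,ut)
a=cv2.resize(s["frame"][130:280,160:330],(510,450),interpolation=cv2.INTER_CUBIC)
cv2.imwrite("pics/lift.png",a)
for g,u in ((s,us),(t,ut)):
    b=[int(u[0])-25,int(u[1])-25,int(u[0])+25,int(u[1])+25]
    for x in blobs(g,b,(3,120,40),(18,255,255))[:4]: print(x)
```

```text
[0.4694 0.1156 0.1432] 0.0534720505565994 [0.2095 0.0416 0.1424]
[237.3118 191.1864] [242.8167 230.6849]
(35, array([231.6286, 194.6857]), array([231.4225, 193.7403]), array([228, 187,   9,  12]))
(6, array([245.3333, 193.1667]), array([245.4167, 193.0833]), array([245, 192,   2,   4]))
```

View pics/lift.png

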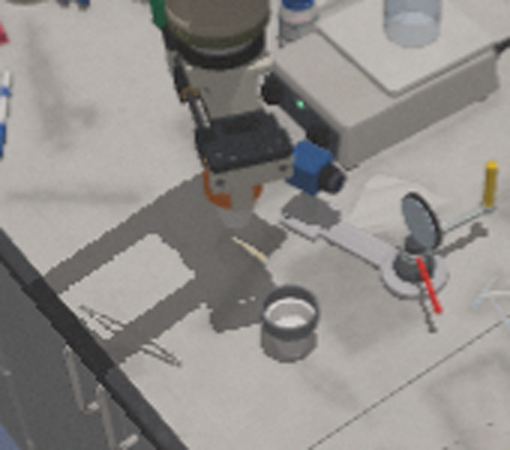

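The cup hangs upright in the fingers, its collar at scene (236,192), and the grey cup stands undisturbed at about (256,237).

Request:
move_arm([
  [-0.03,-0.3,0,0],
  [-0.06,-0.7,0,0],
  [-0.08,-0.92,0,0],
  [-0.08,-0.92,0,0],
  [-0.08,-0.92,-0.1,0],
  [-0.08,-0.92,-0.2,0],
  [-0.08,-0.92,-0.3,0],
  [-0.08,-0.92,-0.4,0],
  [-0.08,-0.92,-0.4,0],
])

```text
t: 6.15
ee_pos: [0.4613, 0.0248, 0.1034]
tool_rot: [0.179, 0.984, -0.0, -0.001]
ft_force: [-1.0, -0.0, -0.6]
grip_width: 0.0533
finger_force: 29.9
```

Run:
```python
from h import *
o=observe();print(o["ee_pos"],o["grip_width"],o["ft_force"])
s=get_image("scene")
a=cv2.resize(s["frame"][150:270,200:350],(750,600),interpolation=cv2.INTER_CUBIC)
cv2.imwrite("pics/pre.png",a)
```

```text
[0.4613 0.0248 0.1034] 0.05327255492540711 [-0.9777 -0.0015 -0.568 ]
```

View pics/pre.png

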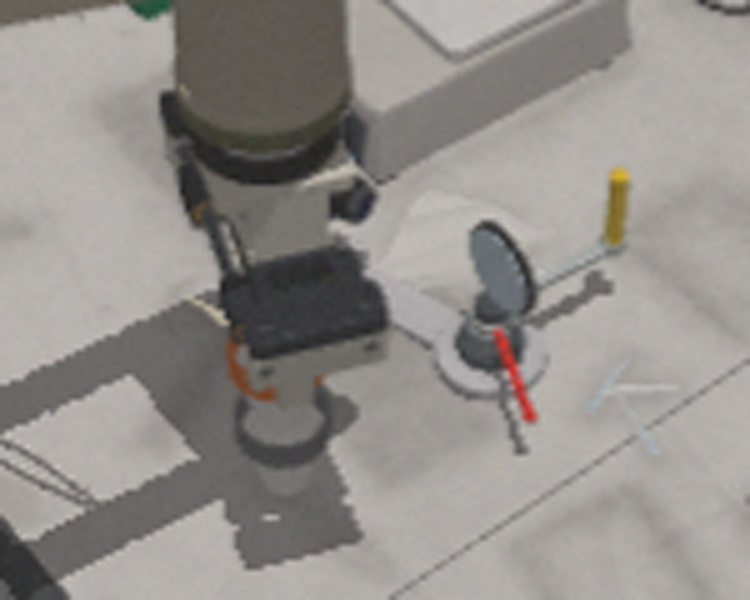

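The orange collar (scene columns 246–264) sits over the grey ring (247–266), so the foot is at the mouth within about 2 mm. Lowering now.

Request:
move_arm([
  [0,0,-0.06,0],
  [0,0,-0.12,0],
  [0,0,-0.18,0],
  [0,0,-0.23,0],
  [0,0,-0.27,0],
  [0,0,-0.29,0],
  [0,0,-0.29,0],
])

```text
t: 7.08
ee_pos: [0.4621, 0.0246, 0.0755]
tool_rot: [0.179, 0.984, -0.0, -0.0]
ft_force: [-0.6, -1.3, -0.0]
grip_width: 0.0535
finger_force: 29.9
```

Request:
move_arm([
  [0,0,-0.01,0],
  [0,0,-0.02,0],
  [0,0,-0.03,0],
  [0,0,-0.03,0],
  [0,0,-0.03,0],
])

```text
t: 7.7
ee_pos: [0.4622, 0.0246, 0.0727]
tool_rot: [0.179, 0.984, -0.0, 0.0]
ft_force: [0.1, 0.1, 0.1]
grip_width: 0.0534
finger_force: 29.9
```

Request:
move_arm([
  [0,0,-0.01,0],
  [0,0,-0.02,0],
  [0,0,-0.02,0],
  [0,0,-0.02,0],
])

```text
t: 8.2
ee_pos: [0.4622, 0.0246, 0.0706]
tool_rot: [0.179, 0.984, -0.0, -0.0]
ft_force: [-0.7, -0.3, -0.2]
grip_width: 0.0532
finger_force: 29.9
```

Request:
move_arm([
  [0,0,-0.01,0],
  [0,0,-0.01,0],
  [0,0,-0.01,0],
])

```text
t: 8.57
ee_pos: [0.4622, 0.0246, 0.0696]
tool_rot: [0.179, 0.984, -0.0, -0.0]
ft_force: [0.7, 0.4, 0.2]
grip_width: 0.0537
finger_force: 29.9
```

Request:
move_arm([
  [0,0,-0.005,0],
  [0,0,-0.01,0],
  [0,0,-0.01,0],
])

```text
t: 8.95
ee_pos: [0.4627, 0.0244, 0.0695]
tool_rot: [0.179, 0.984, -0.0, 0.0]
ft_force: [-2.4, -0.9, 8.6]
grip_width: 0.0534
finger_force: 29.9
```

Run:
```python
from h import *
o=observe();print(o["ee_pos"],o["ft_force"])
```

```text
[0.4627 0.0244 0.0695] [-2.3724 -0.8932  8.5872]
```

Firm contact (8.6 N up) at the expected seated height. Releasing.

Request:
move_arm([
  [0,0,0.008,0],
  [0,0,0.008,0],
  [0,0,0.008,0],
  [0,0,0.008,0],
  [0,0,0.008,0],
], hand=1)

```text
t: 9.57
ee_pos: [0.4622, 0.0246, 0.0693]
tool_rot: [0.179, 0.984, -0.0, -0.0]
ft_force: [-0.4, -0.4, -0.0]
grip_width: 0.0924
finger_force: 0.0
```

Request:
move_arm([
  [0,0,0.15,0],
  [0,0,0.4,0],
  [0,0,0.8,0],
  [0,0,1,0],
  [0,0,1,0],
])

```text
t: 10.2
ee_pos: [0.4639, 0.0245, 0.1724]
tool_rot: [0.179, 0.984, 0.0, 0.003]
ft_force: [-0.2, -0.3, -0.8]
grip_width: 0.0929
finger_force: 0.0
```

Request:
move_arm([
  [0.2,0,0.1,0],
  [0.6,0,0.2,0],
  [1,0,0.2,0],
  [1,0,0.2,0],
])

```text
t: 10.7
ee_pos: [0.5629, 0.0245, 0.1871]
tool_rot: [0.179, 0.984, -0.0, -0.002]
ft_force: [0.2, 0.5, 0.3]
grip_width: 0.093
finger_force: 0.0
```

Request:
move_arm([
  [0.3,0,0,0],
  [0.8,-0.05,0,0],
  [1,-0.1,0,0],
  [1,-0.1,0,0],
], hand=0)

```text
t: 11.2
ee_pos: [0.6617, 0.0143, 0.1881]
tool_rot: [0.179, 0.984, -0.0, -0.001]
ft_force: [-0.0, -0.8, 1.0]
grip_width: 0.0572
finger_force: 0.0
```

Run:
```python
from h import *
o=observe();print(o["ee_pos"],o["grip_width"],o["ft_force"],o["t"])
s,t=get_image("scene"),get_image("top")
print(proj(s,(.4617,.0246,.085)),proj(t,(.4617,.0246,.085)))
O=[]
for g,b in ((s,(235,205,280,255)),(t,(255,215,300,255))):
    x=blobs(g,b,(3,120,60),(18,255,255)); print(x[:2]); O.append(x[0][2])
print(tri(s,O[0],t,O[1]))
a=s["frame"][150:270,200:350]; b=t["frame"][135:255,200:350]
cv2.imwrite("pics/nest.png",cv2.resize(np.hstack([a,b]),(800,320),interpolation=cv2.INTER_CUBIC))
```

```text
[0.6617 0.0143 0.1881] 0.05719893456195319 [-0.0046 -0.7927  0.9766] 11.2
[255.3838 225.6856] [276.4968 233.8168]
[(171, array([255.7836, 228.345 ]), array([255.6829, 228.0947]), array([246, 219,  20,  19]))]
[]Traceback (most recent call last):
  File "<stdin>", line 7, in <module>
IndexError: list index out of range
```

Run:
```python
from h import *
s=get_image("scene")
x=blobs(s,(235,205,280,255),(3,120,60),(18,255,255))[0][2]
print(plane(s,x,.076),plane(s,x,.080)); print(blobs(s,(310,175,335,205),(20,110,60),(35,255,255))[:1])
a=s["frame"][130:280,160:360]
cv2.imwrite("pics/nest.png",cv2.resize(a,(800,600),interpolation=cv2.INTER_CUBIC))
```

```text
[0.4614 0.0234 0.076 ] [0.4596 0.0206 0.08  ]
[(42, array([322.8571, 190.6429]), array([322.8676, 190.6438]), array([321, 184,   5,  15]))]
```

View pics/nest.png

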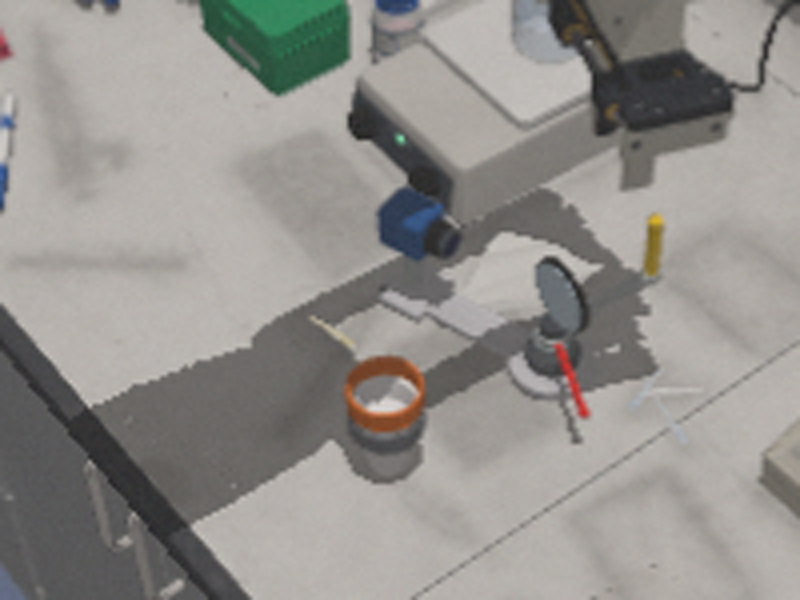

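The orange collar is nested evenly on the grey cup (scene (256,228), axis about (0.462,0.024)), and the mirror and post are at rest. Going to the post.

Request:
move_arm([
  [0.2,-0.01,0,0],
  [0.4,-0.01,0,0],
  [0.41,-0.01,0,0],
  [0.41,-0.01,-0.2,0],
  [0.41,-0.01,-0.45,0],
  [0.41,-0.01,-0.6,0],
  [0.41,-0.01,-0.6,0],
])

```text
t: 12.22
ee_pos: [0.7013, 0.0137, 0.1269]
tool_rot: [0.179, 0.984, -0.0, -0.002]
ft_force: [-0.8, -0.1, 0.3]
grip_width: 0.0463
finger_force: 0.0
```

Request:
move_arm([
  [0,0,-0.15,0],
  [0,0,-0.35,0],
  [0,0,-0.5,0],
  [0,0,-0.58,0],
  [0,0,-0.58,0],
  [0,0,-0.58,0],
])

```text
t: 12.98
ee_pos: [0.7037, 0.0136, 0.0722]
tool_rot: [0.179, 0.984, 0.0, 0.001]
ft_force: [-0.1, -0.2, 0.5]
grip_width: 0.0467
finger_force: 0.0
```

Request:
move_arm([
  [0,0,0,0],
  [0,0,0,0],
  [0,0,0,0],
  [0,0,0,0],
  [0,0,0,0],
  [0,0,0,0],
], hand=-1)

```text
t: 13.72
ee_pos: [0.7029, 0.013, 0.0715]
tool_rot: [0.179, 0.984, -0.0, -0.0]
ft_force: [-3.6, -3.2, 2.5]
grip_width: 0.0116
finger_force: 30.0
```

Run:
```python
from h import *
o=observe();print(o["ee_pos"],o["grip_width"],o["ft_force"],o["t"])
s,t=get_image("scene"),get_image("top")
for g,b in ((s,(280,200,325,250)),(t,(255,175,310,215))):
    print(blobs(g,b,(0,130,60),(8,255,255))[:2])
```

```text
[0.7029 0.013  0.0715] 0.011598646104768818 [-3.5681 -3.1771  2.4969] 13.725
[(37, array([302.6486, 223.8919]), array([302.7778, 224.2121]), array([299, 216,   9,  18]))]
[]
```

Post held (width 11.6 mm). Swinging most of the way along the arc, then measuring the pointer.

Request:
move_arm([
  [-0.01,-0.05,0,0],
  [-0.023,-0.107,0,0],
  [-0.035,-0.16,0,0],
  [-0.048,-0.214,0,0],
  [-0.067,-0.266,0,0],
  [-0.087,-0.317,0,0],
  [-0.112,-0.366,0,0],
  [-0.138,-0.415,0,0],
  [-0.138,-0.415,0,0],
])

```text
t: 14.95
ee_pos: [0.691, -0.0291, 0.0717]
tool_rot: [0.179, 0.984, 0.0, 0.002]
ft_force: [9.0, -1.8, -2.9]
grip_width: 0.0114
finger_force: 30.0
```

Run:
```python
from h import *
o=observe();print(o["ee_pos"],o["grip_width"],o["ft_force"],o["t"])
s,t=get_image("scene"),get_image("top")
for g,b in ((s,(260,200,325,250)),(t,(255,175,310,230))):
    print(blobs(g,b,(0,130,50),(8,255,255))[:3])
a=s["frame"][130:280,200:360]
cv2.imwrite("pics/sw.png",cv2.resize(a,(800,600),interpolation=cv2.INTER_CUBIC))
```

```text
[ 0.691  -0.0291  0.0717] 0.011406031681940784 [ 8.9534 -1.8496 -2.899 ] 14.95
[(26, array([288.2308, 221.8462]), array([288.2436, 221.7564]), array([281, 215,  16,  15]))]
[]
```

View pics/sw.png

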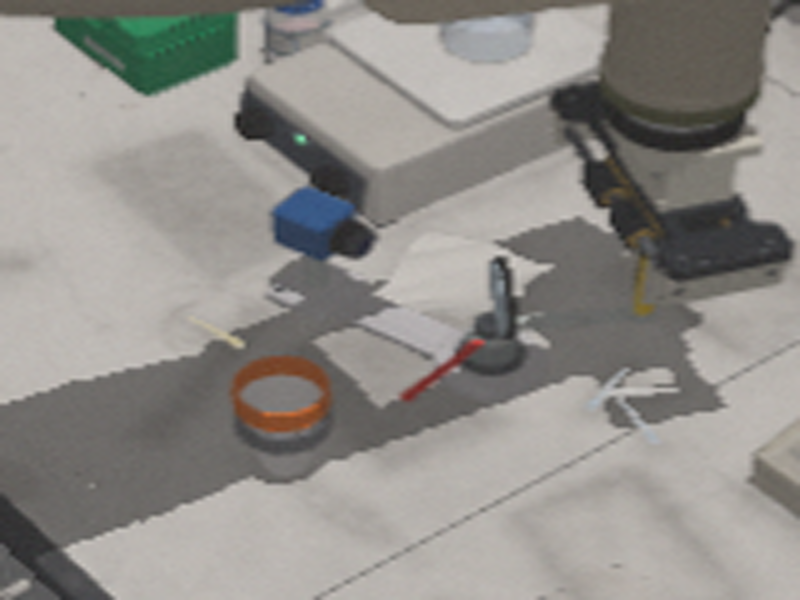

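The pointer now runs from about scene (296.6,215.8) to (280.6,229.8), pointing somewhat to the right of the nested cups, and the gripper holds the post. Fitting pointer lines at both angles gives the pivot and the remaining turn.

```bash
cat > aim.py <<'E'
from h import *
def line(g,fr,b,lo=(0,110,40)):
    x0,y0,x1,y1=b; h=cv2.cvtColor(fr[y0:y1,x0:x1],cv2.COLOR_BGR2HSV)
    m=cv2.inRange(h,np.array(lo),np.array((8,255,255)))|cv2.inRange(h,np.array((172,)+lo[1:]),np.array((180,255,255)))
    _,L,S,_=cv2.connectedComponentsWithStats(m); i=1+S[1:,4].argmax()
    ys,xs=np.nonzero(L==i); P=np.array([plane(g,(x+x0,y+y0),.037)[:2] for x,y in zip(xs,ys)])
    vx,vy,px,py=cv2.fitLine(P.astype(np.float32),cv2.DIST_L2,0,1e-4,1e-4).ravel()
    d=np.array([vx,vy]); q=np.array([px,py]); a=(P-q)@d
    return q,d,q+d*a.min(),q+d*a.max(),len(P)
E
python3 - <<'E'
from aim import *
s=get_image("scene"); t=get_image("top")
A=line(s,cv2.imread("pics/scene0.png"),(285,205,320,245))
T=line(t,cv2.imread("pics/top0.png"),(265,175,310,205))
B=line(s,s["frame"],(270,205,305,240))
for L in (A,T,B): print(L, np.degrees(np.arctan2(L[1][1],L[1][0])))
for X in (A,T):
    k=np.linalg.solve(np.c_[X[1],-B[1]],B[0]-X[0]); print("pivot",X[0]+k[0]*X[1])
c=np.array([.462,.0242])
n=np.array([-B[1][1],B[1][0]]); print("miss at cup",(c-B[0])@n)
for pv in ((.612,.018),(.613,.0157)): 
    v=c-pv; print(np.degrees(np.arctan2(v[1],v[0])))
# orange collar in the same frame, and beam foot
x=blobs(s,(235,205,280,255),(3,120,50),(18,255,255))[0][2]; print(plane(s,x,.076))
E
```

```text
(array([ 0.5941, -0.0215], dtype=float32), array([0.4103, 0.9119], dtype=float32), array([ 0.5797, -0.0535]), array([0.607 , 0.0072]), 42) 65.7733
(array([ 0.5912, -0.0239], dtype=float32), array([0.4084, 0.9128], dtype=float32), array([ 0.5775, -0.0546]), array([0.6053, 0.0076]), 54) 65.89618
(array([0.5671, 0.0094], dtype=float32), array([0.9723, 0.2337], dtype=float32), array([0.5344, 0.0015]), array([0.6   , 0.0173]), 35) 13.513368
pivot [0.6129 0.0204]
pivot [0.6108 0.0199]
miss at cup 0.038975665089901614
177.63312172660693
176.77814107453412
[0.4619 0.0233 0.076 ]
```

Request:
move_arm([
  [-0.01,-0.03,0,0],
  [-0.02,-0.055,0,0],
  [-0.035,-0.08,0,0],
  [-0.054,-0.103,0,0],
  [-0.054,-0.103,0,0],
  [-0.054,-0.103,0,0],
])

```text
t: 15.9
ee_pos: [0.685, -0.0391, 0.0717]
tool_rot: [0.179, 0.984, -0.0, 0.001]
ft_force: [6.4, -1.8, -2.9]
grip_width: 0.0118
finger_force: 30.0
```

```bash
cat > m.py <<'E'
from aim import *
s=get_image("scene")
o=observe();print(o["ee_pos"],o["ft_force"],o["t"])
A=line(s,cv2.imread("pics/scene0.png"),(285,205,320,245))
B=line(s,s["frame"],(272,200,305,240))
if B[1][0]>0: dr=-B[1]
else: dr=B[1]
k=np.linalg.solve(np.c_[A[1],-B[1]],B[0]-A[0]); pv=A[0]+k[0]*A[1]
c=plane(s,blobs(s,(235,205,280,255),(3,120,50),(18,255,255))[0][2],.076)[:2]
print("line",B,"pivot",pv,"cup",c)
for p in (pv,(.6125,.0200)):
  v=c-p; print("ptr angle",np.degrees(np.arctan2(dr[1],dr[0]))%360,"target",np.degrees(np.arctan2(v[1],v[0])))
print("miss",(c-B[0])@np.array([-dr[1],dr[0]]))
E
python3 m.py
```

```text
[ 0.6851 -0.039   0.0717] [ 5.9341 -1.6316 -1.7863] 15.95
line (array([0.5656, 0.0224], dtype=float32), array([ 0.9987, -0.0517], dtype=float32), array([0.5324, 0.0241]), array([0.6   , 0.0206]), 48) pivot [0.6127 0.0199] cup [0.4619 0.0233]
ptr angle 177.03653 target 178.74217031808342
ptr angle 177.03653 target 178.76277979536016
miss 0.004492256676327239
```

Overshot by about 1.7° of pointer. Easing back about 1.1 mm.

Request:
move_arm([
  [0.003,0.004,0,0],
  [0.006,0.01,0,0],
  [0.006,0.01,0,0],
  [0.006,0.01,0,0],
])

```text
t: 16.45
ee_pos: [0.6858, -0.0381, 0.0717]
tool_rot: [0.179, 0.984, -0.0, 0.001]
ft_force: [7.0, -2.0, -3.3]
grip_width: 0.0114
finger_force: 30.0
```

```bash
python3 m.py; python3 m.py | grep ptr
python3 - <<'E'
from aim import *
t=get_image("top")
try:
  print(line(t,t["frame"],(262,175,300,225),(0,100,25)))
except Exception as e: print(e)
E
```

```text
[ 0.6857 -0.0382  0.0717] [ 6.2986 -1.6428 -3.2022] 16.5
line (array([0.5653, 0.021 ], dtype=float32), array([ 0.9995, -0.0302], dtype=float32), array([0.5323, 0.022 ]), array([0.6 , 0.02]), 49) pivot [0.6126 0.0196] cup [0.4619 0.0233]
ptr angle 178.27103 target 178.6055244699158
ptr angle 178.27103 target 178.76277979536016
miss 0.000880201534355298
ptr angle 178.5004 target 178.65931691883304
ptr angle 178.5004 target 178.76277979536016
(array([0.5983, 0.0188], dtype=float32), array([ 0.9852, -0.1712], dtype=float32), array([0.5983, 0.0188]), array([0.5983, 0.0188]), 1)
```

The pointer line passes within 1 mm of the cup axis (178.3–178.5° against a target of 178.2–178.75°), and the mirror is held steady. Handing in.

Request:
move_arm([
  [0,0,0,0],
  [0,0,0,0],
  [0,0,0,0],
  [0,0,0,0],
])

```text
t: 17.1
ee_pos: [0.6857, -0.0381, 0.0717]
tool_rot: [0.179, 0.984, -0.0, 0.001]
ft_force: [6.5, -2.1, -3.5]
grip_width: 0.0118
finger_force: 30.0
```

```bash
python3 m.py | grep -E "ptr|miss"; python3 -c "
from station import *
print(job_done())"
```

```text
ptr angle 178.2494 target 178.55905988681033
ptr angle 178.2494 target 178.76277979536016
miss 0.0008145623192862508
the job is handed in; nothing more can be done
None
```

The job is handed in at about 17 s: the orange cup is nested in the grey one and released, and the mirror is held with the pointer line about 1 mm from the cups' axis, by my measurement from the scene camera.

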